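Unlock the glass separator's lever arm

ROBOT

A 6-joint arm with a two-finger parallel gripper is mounted at the origin on the work surface. World frame = base frame: x ahead of the robot, y to its left, z up, the work surface at z = 0. Lengths are in m, angles in rad, forces in N, time in s.
With the tool pointing down it reaches from about 0.35 to 0.975 m from the base axis. Payload 4.9 kg.
Tool frame: the origin (TCP) lies on the front face of the gripper's body, between the roots of the fingers; the fingertips stand 73 mm ahead of it and the grasp point (between the pads) lies 54 mm ahead of it; z points along the fingers, y is the line along which they close (so a half turn about z gives the same grasp; the last joint's range is limited). The gripper opens to 85 mm and grips with 20 to 120 N. Pads are 22 mm wide; open, the fingers measure 114 mm over their backs; the gripper's body (76 mm by 85 mm) begins 54 mm behind the grasp point. The pads swing forward as they close: fully open they stand 13 mm farther back than shut.
Start: joints at [1.152, 0.053, 1.613, -0, 1.476, -0.119], TCP at [0.185, 0.597, 0.304] pointing down, gripper open.
Joint ranges: [-3.01, 3.01], [-1.01, 2.22], [0.06, 2.58], [-1.02, 4.17], [0.09, 2.62], [-3.14, 3.14]. Speed limits (rad/s): [2.57, 2.57, 3.14, 3.14, 3.14, 3.14].

INTERFACE

Orientations are given as a rotation vector (axis times angle).
In Python, from station import status, imaging, order gives the robot as it stands.
- The arm moves only by the tool arm_command, never from a script. Its argument "increments" is a list of rows, each an object with "slide": the shift along the tool's x, y, z in m, a list of three; "spin": the turn about the tool's z in degrees; "gripper": the opening, from -1 (shut) to 1 (fully open). In form: [{"slide": [x, y, z], "spin": spin, "gripper": gripper}, ...]. A call has 1 to 8 rows; each row is the pose to reach, as a shift and turn from the pose commanded when the call began, along the tool's axes at that moment; what a row does not reach only later rows make up. A row lasts 1/12 s, in which the tool goes at most 41.7 mm and 7.16 degrees, less where a joint would pass 70% of its speed; a pose out of reach is approached as far as the arm can. A call with a gripper value outside its range is refused whole. The fingers move at their own pace and stop on an object; "newtons" is the grip in N (left out, the last holds). Time passes only in rows, so rows that repeat a pose let the fingers close. It gives the time, the measured TCP pose, the force, the opening and the grip force at its end, in the units of the state.
- status.get_obs(): the state, without advancing time (a new reading comes with each control period).
- imaging.get_image(name): name is "scene" or "side" or "wrist"; returns a dict with "frame" (384x512x3 uint8, red, green, blue), "vfov" (degrees; the focal length in pixels is half the picture's height over the tangent of half this angle, whatever the lens; pixels are square), "cx", "cy" (the principal point, pixels), "k1" (the pictures are not rectified: a ray, as slopes to the right and down, at radius r is drawn at 1 + k1 r^2 times it, then the intrinsics apply), "view" (4x4, takes a point from world to camera coordinates); the wrist camera has in their place "mount" (4x4, takes a point from camera to tool coordinates, whose origin is the TCP and whose axes are the flange's). Camera axes: x right, y up, looking along -z (the intrinsics and any distortion apply to the point x, -y, -z); pixel columns grow to the right and rows downward; lengths in m; the calibration is good to about 2 mm. A picture is of the moment at which its call begins: read the wrist's pose just before it. There is no depth.
- order.finish_job(): hands the job in; it is judged then, once.
The state is a dict: "t": time; "q": joint angles; "dq": joint speeds; "effort": joint torques, N m; "tool_pos": TCP position; "tool_rot": TCP orientation; "contact_force": force on the tool from outside, world axes, zero at the start; "wrist_torque": the same for the moment, N m; "opening": finger opening in m; "grip_force": force on a finger pad.
Only numpy, scipy, OpenCV 4.12 (cv2) and the standard library are available. Lean on these libraries where they do the work, as an engineer would, in place of code of your own. Each camera call takes 0.05 s, during which the arm holds its last target. There are 200 camera calls.

TASK

Free the sprung lever arm of the aluminium glass separator: first slide the steel keeper fully clear of the bolt that it blocks, then draw the bolt fully back so that the arm springs up. Do not shift the phone display panel lying loose in front of the separator.

Things in the scene. Friction and masses are not known exactly. Their poses are not given: they have to be found in the camera images.
- keeper_grip (a point): First catch: upright steel fin, 12 (x) x 24 (y) x 38 mm tall, top 100 mm above the desk, on a sliding flat bar (top at 62 mm). Point: mid-fin, 14 mm below its top. Axes are the fixed separator's: z up, y to the robot's left along the plate, x away from the robot. Opens 45 mm to -y (2 N friction, stays put; starts 0-6 mm open). The bar runs 84 mm to +y behind the bolt and blocks it until 26 mm open
- bolt_grip (a point): Second latch: upright round steel knob, 18 mm across, 38 mm tall, top 100 mm above the desk, on a flat bolt (top at 62 mm) near the plate's left end. Point: knob axis, 14 mm below its top; axes as the keeper's. Opens 40 mm to -x, towards the robot (2-3 N, stays put); the arm is free after 23 mm. Both shut, the keeper's point is 37 mm to -x and 70 mm to -y of this one
- lever_tip (a point): Left end, top face, of the lever arm: aluminium bar 20 x 10 x 250 mm along the far side of the separator's plate (160 x 310 mm), suction cup below, hinged at the right. Locked: 52 mm above the desk, 45 mm to +x and 35 mm to +y of the shut bolt's knob. Once the bolt lets go, its spring lifts it 0.25 rad in about 1 s and it stays, this point at about 110 mm
- panel: Loose black phone display panel, 70 x 148 x 6 mm, flat on the desk between the separator and the robot, to be left where it lies. Origin: centre of its underside; y along its length

How it is judged:
On the way, in this order (a step that is already met when the one before it is completed fails the run):
1. the keeper is slid clear of the bolt (at least 28 mm open) while the arm is still locked down (y of keeper_grip in the frame of bolt_grip below -0.098 m and height (world z) of lever_tip below 0.062 m), for 0.2 s.
2. the bolt is drawn back (at least 26 mm) and the arm has sprung up (x of keeper_grip in the frame of bolt_grip above -0.011 m and height (world z) of lever_tip above 0.095 m), for 0.2 s.
At the end, for the whole second after the job is handed in: the keeper is at least 28 mm open of its 45, the bolt is drawn back at least 26 mm of its 40, the arm stands sprung up with its tip more than 95 mm above the desk, and the display panel lies within 20 mm of where it was (all of step 2 and y of keeper_grip in the frame of bolt_grip below -0.098 m and distance of panel from where it was at the start of the episode below 0.02 m); the robot touches nothing.
It fails at once if the display panel is shifted by more than 20 mm (distance of panel from where it was at the start of the episode above 0.02 m).
It also fails if it takes over 48 s, if anything falls off the work surface, if the arm or the gripper's body presses on something with over 40 N, if the wrist force passes 120 N, or if a joint passes its speed limit or range.

## Working session

There is one attempt and no reset: what is moved stays moved. The work goes in short steps, Python scripts to look and compute and a tool call to move; the robot and the scene stay as the last step left them, time stands still between calls to the robot, and variables do not carry over. Pictures are saved under pics/ and viewed, at most 10 in all, crops included, and the job is handed in when it is done.

Besides the shell and the picture viewer there is one more tool, called after "Request:" by a JSON object that holds its "name" and its "arguments". arm_command: Moves the arm, as the interface text tells. Its arguments: {"type":"object","properties":{"increments":{"type":"array","items":{"type":"object","properties":{"slide":{"type":"array","items":{"type":"number"}},"spin":{"type":"number"},"gripper":{"type":"number"}}}},"newtons":{"type":"number"}},"required":["increments"]}

```bash
mkdir -p pics; cat > h.py <<'E'
import numpy as np, cv2
from scipy.spatial.transform import Rotation as R
from station import status, imaging
def grab(n,f):
    o=status.get_obs(); d=imaging.get_image(n)
    cv2.imwrite('pics/'+f+'.png',d['frame'][:,:,::-1])
    if 'view' in d: V=np.array(d['view'])
    else:
        T=np.eye(4);T[:3,:3]=R.from_rotvec(o['tool_rot']).as_matrix();T[:3,3]=o['tool_pos']
        V=np.linalg.inv(T@np.array(d['mount']))
    np.savez('pics/'+f,V=V,f=192/np.tan(np.radians(d['vfov'])/2),cx=d['cx'],cy=d['cy'],k1=d['k1'])
def ray(f,u,v):
    c=np.load('pics/'+f+'.npz'); k=float(c['k1'])
    a=np.array([(u-c['cx'])/c['f'],(v-c['cy'])/c['f']]); s=a.copy()
    for _ in range(30): s=a/(1+k*(s@s))
    W=np.linalg.inv(c['V']); d=W[:3,:3]@np.array([s[0],-s[1],-1]); return W[:3,3],d/np.linalg.norm(d)
def atz(f,u,v,z):
    o,d=ray(f,u,v); return o+d*(z-o[2])/d[2]
def tri(*obs):
    A=np.zeros((3,3));b=np.zeros(3);L=[ray(*o) for o in obs]
    for o,d in L: P=np.eye(3)-np.outer(d,d);A+=P;b+=P@o
    x=np.linalg.solve(A,b); return x,[float(np.linalg.norm((np.eye(3)-np.outer(d,d))@(x-o))) for o,d in L]
def proj(f,p):
    c=np.load('pics/'+f+'.npz'); q=c['V']@np.append(p,1); s=np.array([q[0],-q[1]])/-q[2]
    s=s*(1+c['k1']*(s@s)); return s*c['f']+[c['cx'],c['cy']]
E
python3 - <<'E'
from h import *
for n in ['scene','side','wrist']: grab(n,n+'0')
o=status.get_obs(); print(o['t'],o['tool_pos'],R.from_rotvec(o['tool_rot']).as_matrix().round(3))
a=cv2.imread('pics/scene0.png');b=cv2.imread('pics/side0.png')
E
```

```text
0.15 [0.18442259 0.59677929 0.30294804] [[-0.955  0.295 -0.001]
 [ 0.295  0.955 -0.001]
 [ 0.    -0.002 -1.   ]]
```

View pics/scene0.png

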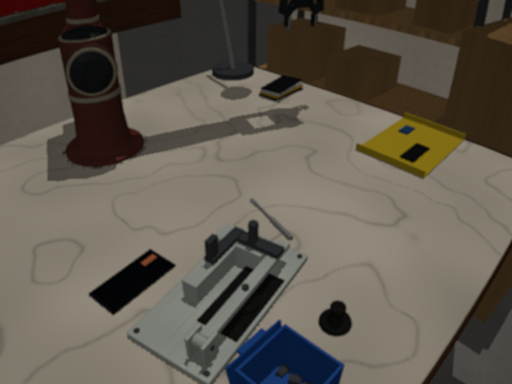

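View pics/side0.png

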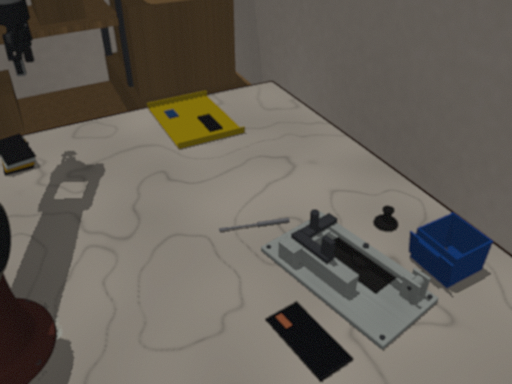

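View pics/wrist0.png

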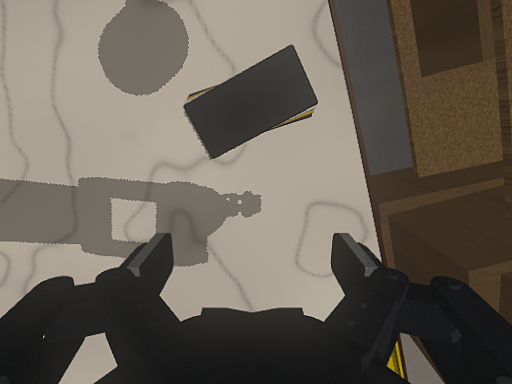

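Scene: the separator lies around (220,300), with the keeper fin near (211,245), the knob near (253,230) and the panel near (133,281). Side: knob near (315,217), fin near (327,240), panel near (308,340). The wrist camera sees only a far corner of the desk. Next I'll enlarge crops of both fixed views.

```bash
python3 - <<'E'
from h import *
a=cv2.imread('pics/scene0.png')[210:280,190:300];b=cv2.imread('pics/side0.png')[200:270,270:380]
z=lambda i:cv2.resize(cv2.convertScaleAbs(i,alpha=1.6,beta=10),None,fx=4,fy=4,interpolation=cv2.INTER_CUBIC)
z=lambda i:cv2.resize(cv2.convertScaleAbs(i,alpha=1.8,beta=10),None,fx=7,fy=4.2,interpolation=cv2.INTER_CUBIC)
cv2.imwrite('pics/c0.png',np.vstack([z(a),z(b)]))
for z in (0.1,):
  print('scene fin',atz('scene0',211,238,z),'knob',atz('scene0',253,223,z)); print('side fin',atz('side0',327,232,z),'knob',atz('side0',315,211,z))
# plate corners, z~.01
for n,P in (('scene0',[(133,333),(208,380),(305,258)]),('side0',[(264,248),(383,343),(435,297)])):
  for p in P: print(n,p,atz(n,*p,0.01).round(3))
for p in [(91,292),(113,311),(175,266),(152,251)]: print('panel',atz('scene0',*p,0.006).round(3))
E
```

```text
scene fin [ 0.58031302 -0.11793328  0.1       ] knob [ 0.60259641 -0.04250606  0.1       ]
side fin [ 0.58438413 -0.10473755  0.1       ] knob [ 0.59877514 -0.04391195  0.1       ]
scene0 (133, 333) [ 0.581 -0.289  0.01 ]
scene0 (208, 380) [ 0.724 -0.26   0.01 ]
scene0 (305, 258) [0.666 0.03  0.01 ]
side0 (264, 248) [ 0.512 -0.004  0.01 ]
side0 (383, 343) [ 0.575 -0.294  0.01 ]
side0 (435, 297) [ 0.722 -0.262  0.01 ]
panel [ 0.455 -0.292  0.006]
panel [ 0.518 -0.286  0.006]
panel [ 0.508 -0.147  0.006]
panel [ 0.445 -0.154  0.006]
```

View pics/c0.png

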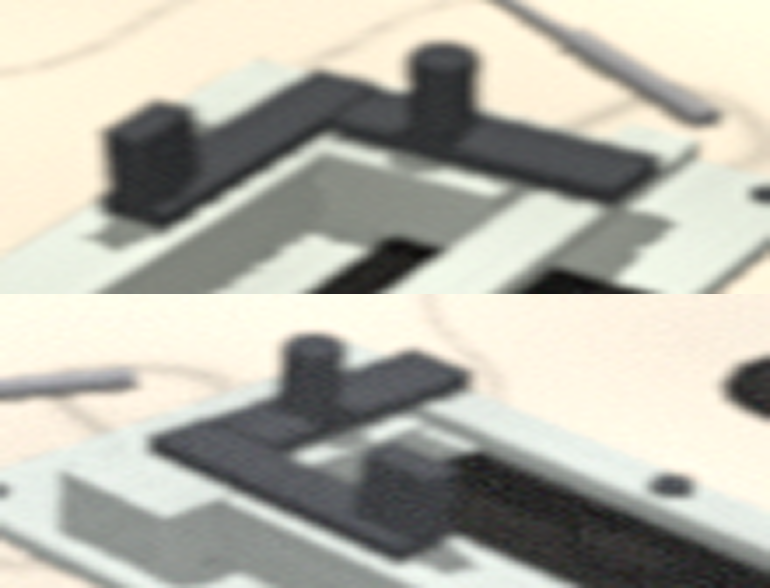

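Enlarged crop: scene fin top centre at about (211.4,237.9), knob top centre (253.3,223.8). Side fin top centre at about (328.6,236.7), knob top centre (314.9,212.1).

```bash
python3 - <<'E'
from h import *
fin,e=tri(('scene0',211.4,237.9),('side0',328.6,236.7));k,e2=tri(('scene0',253.3,223.8),('side0',314.9,212.1))
print(fin,e,k,e2)
d=k-fin; n=np.degrees
for op in (0,.003,.006): print(n(np.arctan2(d[1],d[0])-np.arctan2(.070+op,.037)), np.hypot(d[0],d[1]),np.hypot(.037,.07+op))
# corners two views
c1,_=tri(('scene0',133,333),('side0',383,343));c2,_=tri(('scene0',208,380),('side0',435,297));print(c1,c2,n(np.arctan2(c2[1]-c1[1],c2[0]-c1[0])))
o=status.get_obs();Rt=R.from_rotvec(o['tool_rot']).as_matrix()
print('fin in tool',Rt.T@(fin-o['tool_pos']),'tool y yaw',n(np.arctan2(Rt[1,1],Rt[0,1])))
E
```

```text
[ 0.57993119 -0.11654176  0.09948274] [0.000322151067904789, 0.00032215106790486165] [ 0.60087141 -0.04044172  0.09509673] [0.0008128411946521736, 0.0008128411946521516]
12.474502255435883 0.07892851334768473 0.07917701686727027
11.492991312292258 0.07892851334768473 0.08184130986244051
10.573620821754243 0.07892851334768473 0.08452810183601665
[ 0.57824978 -0.28941579  0.005022  ] [ 0.72318725 -0.26034961  0.00857477] 11.33983820076541
fin in tool [-0.58853995 -0.5643941   0.20428442] tool y yaw 72.82475599411093
```

Request:
{"name": "arm_command", "arguments": {"increments": [{"slide": [-0.02,-0.02,0.002],"spin": -3,"gripper": 1},{"slide": [-0.045,-0.043,0.005],"spin": -8,"gripper": 1},{"slide": [-0.072,-0.07,0.01],"spin": -13,"gripper": 1},{"slide": [-0.1,-0.097,0.015],"spin": -18,"gripper": 1},{"slide": [-0.128,-0.123,0.02],"spin": -23,"gripper": 1},{"slide": [-0.155,-0.15,0.025],"spin": -28,"gripper": 1},{"slide": [-0.183,-0.177,0.03],"spin": -29,"gripper": 1},{"slide": [-0.21,-0.2,0.03],"spin": -29,"gripper": 1}]}}

```text
t: 0.82
tool_pos: [0.326, 0.3417, 0.2723]
tool_rot: [0.325, -3.123, 0.002]
contact_force: [0.4, 0.4, -0.5]
opening: 0.0851
grip_force: 0.0
```

```bash
cat >> h.py <<'E'
def rel(p,yaw=12):
    o=status.get_obs();Rt=R.from_rotvec(o['tool_rot']).as_matrix()
    y=np.degrees(np.arctan2(Rt[1,1],Rt[0,1]))-90
    print('t',round(o['t'],2),'pos',np.round(o['tool_pos'],4),'yaw',y.round(2),'need spin',(y-yaw).round(2),'rel',(Rt.T@(np.array(p)-o['tool_pos'])).round(4),'F',np.round(o['contact_force'],1),'open',o['opening'])
E
python3 -c "
from h import *
rel([.58,-.1165,.25])"
```

```text
t 0.82 pos [0.326  0.3417 0.2723] yaw 11.88 need spin -0.12 rel [-0.1543 -0.5007  0.0226] F [ 0.4  0.4 -0.5] open 0.08505472043613689
```

Request:
{"name": "arm_command", "arguments": {"increments": [{"slide": [-0.012,-0.037,0.002],"spin": 0,"gripper": 1},{"slide": [-0.024,-0.075,0.005],"spin": 0,"gripper": 1},{"slide": [-0.036,-0.113,0.008],"spin": 0,"gripper": 1},{"slide": [-0.048,-0.15,0.011],"spin": 0,"gripper": 1},{"slide": [-0.06,-0.188,0.014],"spin": 0,"gripper": 1},{"slide": [-0.072,-0.225,0.017],"spin": 0,"gripper": 1},{"slide": [-0.084,-0.262,0.02],"spin": 0,"gripper": 1},{"slide": [-0.095,-0.3,0.02],"spin": 0,"gripper": 1}]}}

```text
t: 1.48
tool_pos: [0.4807, 0.068, 0.2531]
tool_rot: [0.323, -3.124, -0.0]
contact_force: [-0.2, 1.2, 1.1]
opening: 0.0856
grip_force: 0.0
```

```bash
python3 -c "
from h import *
rel([.58,-.1165,.25]); grab('wrist','w1'); rel([.58,-.1165,.25])"
```

```text
t 1.48 pos [0.4807 0.068  0.2531] yaw 11.81 need spin -0.19 rel [-0.0594 -0.2009  0.0029] F [-0.2  1.2  1.1] open 0.08561690081548497
t 1.53 pos [0.4834 0.0628 0.2536] yaw 11.51 need spin -0.49 rel [-0.0589 -0.195   0.0047] F [ 0.6 -4.2  0.2] open 0.08515245070160891
```

View pics/w1.png

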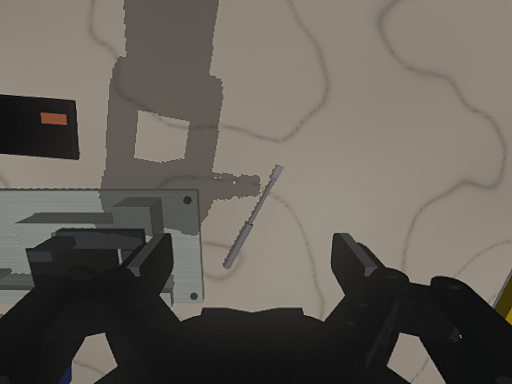

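The wrist picture shows the plate's near-left corner at (198,190) with its edges parallel to the image axes, so the yaw of about 12° is right. The panel is at (38,125). I'll place the tool beyond the catches so the wrist camera looks at both of them.

Request:
{"name": "arm_command", "arguments": {"increments": [{"slide": [-0.025,-0.03,0],"spin": 0,"gripper": 1},{"slide": [-0.05,-0.06,0],"spin": 0,"gripper": 1},{"slide": [-0.075,-0.09,0],"spin": 0,"gripper": 1},{"slide": [-0.1,-0.12,0],"spin": 0,"gripper": 1},{"slide": [-0.12,-0.145,0],"spin": 0,"gripper": 1},{"slide": [-0.13,-0.16,0],"spin": 0,"gripper": 1},{"slide": [-0.13,-0.16,0],"spin": 0,"gripper": 1},{"slide": [-0.13,-0.16,0],"spin": 0,"gripper": 1}]}}

```text
t: 2.2
tool_pos: [0.6407, -0.0604, 0.2531]
tool_rot: [0.322, -3.124, -0.001]
contact_force: [0.2, 0.2, 0.3]
opening: 0.0847
grip_force: 0.0
```

```bash
python3 -c "
from h import *
grab('wrist','w2'); rel([.58,-.1165,.0995])
for p in ([.58,-.1165,.1],[.602,-.041,.1]): print(proj('w2',p))
i=cv2.imread('pics/w2.png'); cv2.imwrite('pics/w2b.png',cv2.resize(cv2.convertScaleAbs(i,alpha=1.8,beta=10),(800,600),interpolation=cv2.INTER_CUBIC))"
```

```text
t 2.25 pos [ 0.6402 -0.0597  0.2533] yaw 11.82 need spin -0.18 rel [ 0.0703 -0.0434  0.1538] F [0.9 0.3 0.3] open 0.08545057748135985
[199.74955198 116.70410652]
[283.68400832 161.81216744]
```

View pics/w2b.png

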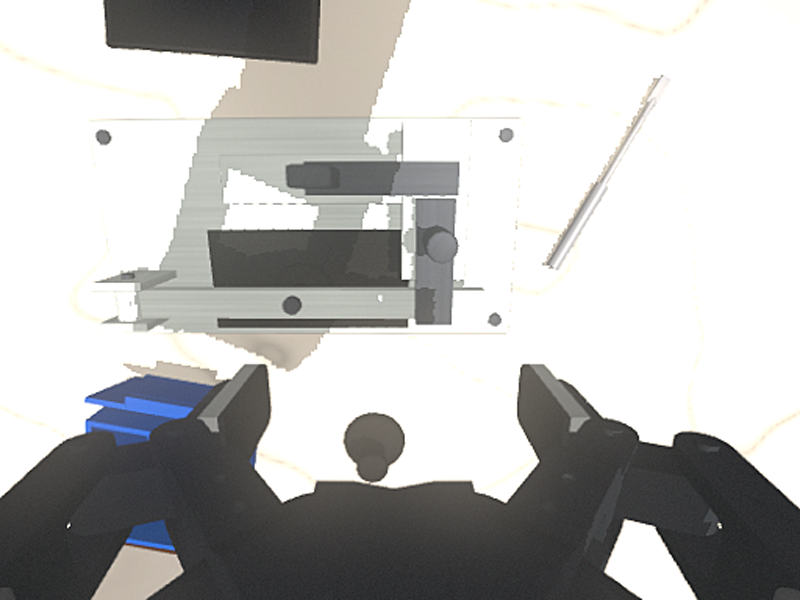

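The wrist view (drawn at ×1.5625) shows the fin top at about (304,177), the knob top at about (442,247) and the panel at the top left, well clear.

```bash
python3 -c "
from h import *
s=1.5625
f=atz('w2',304/s,177/s,.1);k=atz('w2',442/s,247/s,.1)
print(f,k,R.from_euler('z',-12,degrees=True).apply(k-f))
print(tri(('scene0',211.4,237.9),('side0',328.6,236.7),('w2',304/s,177/s)),tri(('scene0',253.3,223.8),('side0',314.9,212.1),('w2',442/s,247/s)))
rel([f[0],f[1],.143])"
```

```text
[ 0.57819286 -0.12106091  0.1       ] [ 0.5990586  -0.04240391  0.1       ] [0.03676348 0.07259992 0.        ]
(array([ 0.5792579 , -0.11875   ,  0.10115281]), [0.0021754599763921033, 0.0011228113029974698, 0.0022937945490447602]) (array([ 0.60034754, -0.04107576,  0.0953249 ]), [0.0013310225564433797, 0.0005802503681598695, 0.001039157980656246])
t 2.25 pos [ 0.6402 -0.0597  0.2533] yaw 11.82 need spin -0.18 rel [ 0.0731 -0.0475  0.1103] F [0.9 0.3 0.3] open 0.08545057748135985
```

Request:
{"name": "arm_command", "arguments": {"increments": [{"slide": [0.03,-0.02,0],"gripper": 1,"spin": 0},{"slide": [0.06,-0.038,0],"gripper": 1,"spin": 0},{"slide": [0.0725,-0.0455,0.01],"gripper": 1,"spin": 0},{"slide": [0.0725,-0.0455,0.035],"gripper": 1,"spin": 0},{"slide": [0.0725,-0.0455,0.06],"gripper": 1,"spin": 0},{"slide": [0.0725,-0.0455,0.085],"gripper": 1,"spin": 0},{"slide": [0.0725,-0.0455,0.1],"gripper": 1,"spin": 0},{"slide": [0.0725,-0.0455,0.109],"gripper": 1,"spin": 0}], "newtons": 20}}

```text
t: 2.92
tool_pos: [0.5767, -0.1177, 0.1422]
tool_rot: [0.325, -3.121, -0.003]
contact_force: [-0.7, 0.6, 0.4]
opening: 0.0856
grip_force: 0.0
```

Request:
{"name": "arm_command", "arguments": {"increments": [{"slide": [0,0,0],"gripper": 1,"spin": 0},{"slide": [0,0,0],"gripper": 0,"spin": 0},{"slide": [0,0,0],"gripper": -0.2,"spin": 0},{"slide": [0,0,0],"gripper": -0.3,"spin": 0},{"slide": [0,0,0],"gripper": -0.4,"spin": 0},{"slide": [0,0,0],"gripper": -0.6,"spin": 0},{"slide": [0,0,0],"gripper": -0.6,"spin": 0},{"slide": [0,0,0],"gripper": -0.6,"spin": 0}]}}

```text
t: 3.58
tool_pos: [0.5795, -0.1196, 0.146]
tool_rot: [-0.323, 3.124, -0.0]
contact_force: [-1.2, 0.8, 4.2]
opening: 0.0235
grip_force: 24.9
```

```bash
python3 -c "
from h import *
rel([.5793,-.119,.143]); print(status.get_obs()['grip_force']); grab('wrist','w3')"
```

```text
t 3.58 pos [ 0.5795 -0.1196  0.146 ] yaw 11.82 need spin -0.18 rel [0.0001 0.0006 0.003 ] F [-1.2  0.8  4.2] open 0.023517781220221832
24.87413227558136
```

Gripped, with the opening at 23.5 mm (fin is 24 mm). Slide the keeper open.

Request:
{"name": "arm_command", "arguments": {"increments": [{"slide": [0,-0.003,-0.002],"gripper": -0.6,"spin": 0},{"slide": [0,-0.009,-0.002],"gripper": -0.6,"spin": 0},{"slide": [0,-0.015,-0.002],"gripper": -0.6,"spin": 0},{"slide": [0,-0.021,-0.002],"gripper": -0.6,"spin": 0},{"slide": [0,-0.027,-0.002],"gripper": -0.6,"spin": 0},{"slide": [0,-0.032,-0.002],"gripper": -0.6,"spin": 0},{"slide": [0,-0.036,-0.002],"gripper": -0.6,"spin": 0},{"slide": [0,-0.036,-0.002],"gripper": -0.6,"spin": 0}]}}

```text
t: 4.3
tool_pos: [0.5868, -0.1553, 0.1461]
tool_rot: [-0.322, 3.124, 0.0]
contact_force: [5.6, 1.3, -5.2]
opening: 0.0232
grip_force: 23.8
```

Request:
{"name": "arm_command", "arguments": {"increments": [{"slide": [0,0,0],"gripper": -0.6,"spin": 0},{"slide": [0,0,0],"gripper": -0.6,"spin": 0},{"slide": [0,0,0],"gripper": 0,"spin": 0},{"slide": [0,0,0],"gripper": 0,"spin": 0},{"slide": [0,0,0],"gripper": 0,"spin": 0},{"slide": [0,0,-0.02],"gripper": 0,"spin": 0},{"slide": [0,0,-0.045],"gripper": 0.3,"spin": 0},{"slide": [0,0,-0.07],"gripper": 0.3,"spin": 0}]}}

```text
t: 4.97
tool_pos: [0.5855, -0.1547, 0.2168]
tool_rot: [0.323, -3.122, -0.001]
contact_force: [0.3, -0.6, 0.8]
opening: 0.0555
grip_force: 0.0
```

```bash
python3 -c "
from h import *
rel([.6,-.0415,.145]); grab('scene','s2'); grab('side','d2')
a=cv2.imread('pics/s2.png')[210:280,170:300];b=cv2.imread('pics/d2.png')[200:270,270:400]
z=lambda i:cv2.resize(cv2.convertScaleAbs(i,alpha=1.8,beta=10),None,fx=6,fy=4.2,interpolation=cv2.INTER_CUBIC)
cv2.imwrite('pics/c2.png',np.vstack([z(a),z(b)]))"
```

```text
t 4.97 pos [ 0.5855 -0.1547  0.2168] yaw 11.82 need spin -0.18 rel [-0.0375  0.1077  0.0718] F [ 0.3 -0.6  0.8] open 0.05553978928638691
```

View pics/c2.png

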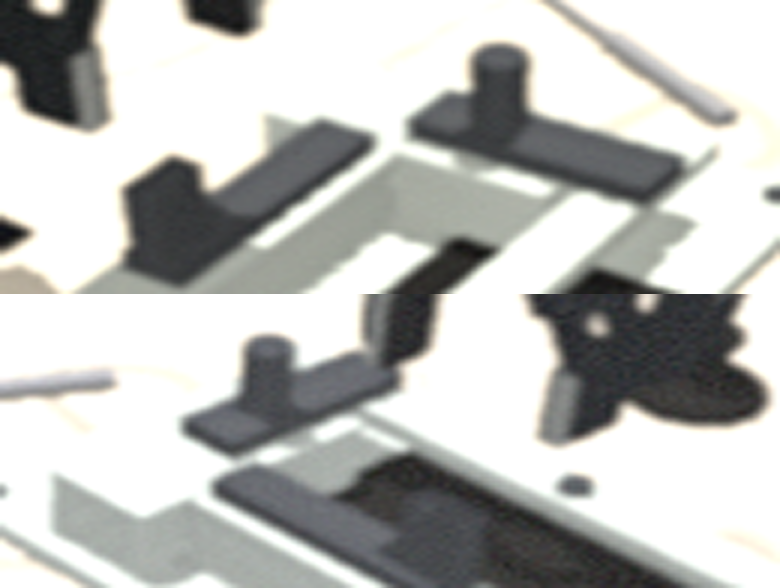

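Both crops show the keeper's bar clear of the bolt: there is a gap between the bar end and the bolt at scene crop (390,135) and side crop (215,470). The lever is still down. Now the knob.

Request:
{"name": "arm_command", "arguments": {"increments": [{"slide": [-0.01,0.03,0],"gripper": 1,"spin": 0},{"slide": [-0.023,0.065,0],"gripper": 1,"spin": 0},{"slide": [-0.034,0.096,0],"gripper": 1,"spin": 0},{"slide": [-0.0375,0.108,0],"gripper": 1,"spin": 0},{"slide": [-0.0375,0.108,0.01],"gripper": 1,"spin": 0},{"slide": [-0.0375,0.108,0.033],"gripper": 1,"spin": 0},{"slide": [-0.0375,0.108,0.056],"gripper": 1,"spin": 0},{"slide": [-0.0375,0.108,0.07],"gripper": 1,"spin": 0}]}}

```text
t: 5.73
tool_pos: [0.5993, -0.0421, 0.1434]
tool_rot: [0.322, -3.121, -0.001]
contact_force: [-1.1, -0.2, -0.6]
opening: 0.0852
grip_force: 0.0
```

Request:
{"name": "arm_command", "arguments": {"increments": [{"slide": [0,0,0],"gripper": 1,"spin": 0},{"slide": [0,0,0],"gripper": 0,"spin": 0},{"slide": [0,0,0],"gripper": -0.3,"spin": 0},{"slide": [0,0,0],"gripper": -0.5,"spin": 0},{"slide": [0,0,0],"gripper": -0.7,"spin": 0},{"slide": [0,0,0],"gripper": -0.8,"spin": 0},{"slide": [0,0,0],"gripper": -0.8,"spin": 0},{"slide": [0,0,0],"gripper": -0.8,"spin": 0}], "newtons": 30}}

```text
t: 6.4
tool_pos: [0.6015, -0.0415, 0.148]
tool_rot: [-0.323, 3.123, -0.001]
contact_force: [-1.0, -1.3, 3.2]
opening: 0.0167
grip_force: 29.5
```

Request:
{"name": "arm_command", "arguments": {"increments": [{"slide": [0.003,0,-0.001],"gripper": -0.8,"spin": 0},{"slide": [0.008,0,-0.001],"gripper": -0.8,"spin": 0},{"slide": [0.013,0,-0.001],"gripper": -0.8,"spin": 0},{"slide": [0.018,0,-0.001],"gripper": -0.8,"spin": 0},{"slide": [0.023,0,-0.001],"gripper": -0.8,"spin": 0},{"slide": [0.028,0,-0.001],"gripper": -0.8,"spin": 0},{"slide": [0.032,0,-0.001],"gripper": -0.8,"spin": 0},{"slide": [0.035,0,-0.001],"gripper": -0.8,"spin": 0}]}}

```text
t: 7.07
tool_pos: [0.5661, -0.0489, 0.1481]
tool_rot: [0.323, -3.125, 0.001]
contact_force: [2.7, -2.2, 0.6]
opening: 0.0169
grip_force: 29.9
```

Request:
{"name": "arm_command", "arguments": {"increments": [{"slide": [0,0,0],"gripper": -0.8,"spin": 0},{"slide": [0,0,0],"gripper": -0.8,"spin": 0},{"slide": [0,0,0],"gripper": -0.8,"spin": 0},{"slide": [0,0,0],"gripper": -0.8,"spin": 0},{"slide": [0,0,0],"gripper": -0.8,"spin": 0},{"slide": [0,0,0],"gripper": -0.8,"spin": 0},{"slide": [0,0,0],"gripper": -0.8,"spin": 0},{"slide": [0,0,0],"gripper": -0.8,"spin": 0}]}}

```text
t: 7.73
tool_pos: [0.5668, -0.0487, 0.1481]
tool_rot: [-0.324, 3.125, -0.001]
contact_force: [-0.4, -3.9, 3.8]
opening: 0.0168
grip_force: 30.2
```

```bash
python3 -c "
from h import *
rel([.6,-.0415,.145]); grab('scene','s3'); grab('side','d3')
a=cv2.imread('pics/s3.png')[190:330,80:310];b=cv2.imread('pics/d3.png')[200:340,240:470]
z=lambda i:cv2.resize(cv2.convertScaleAbs(i,alpha=1.6,beta=10),(800,300),interpolation=cv2.INTER_CUBIC)
cv2.imwrite('pics/c3.png',np.vstack([z(a),z(b)]))"
```

```text
t 7.73 pos [ 0.5668 -0.0487  0.1481] yaw 11.83 need spin -0.17 rel [-0.034   0.0002  0.0031] F [-0.4 -3.9  3.8] open 0.016754884830247525
```

View pics/c3.png

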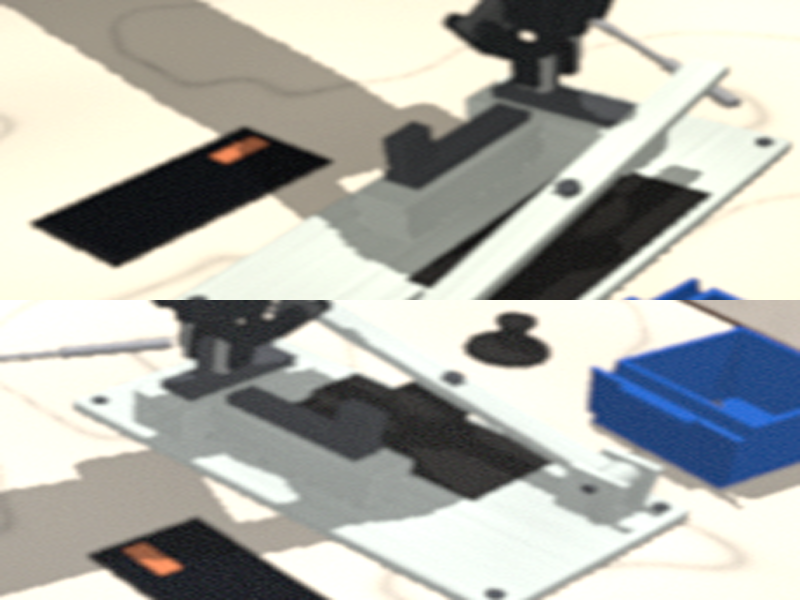

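The lever now stands up (scene crop, tip near (715,70)), the bolt is drawn back about 35 mm, and the keeper and panel are unchanged. Release and lift clear.

Request:
{"name": "arm_command", "arguments": {"increments": [{"slide": [0,0,0],"gripper": -0.2,"spin": 0},{"slide": [0,0,0],"gripper": 0,"spin": 0},{"slide": [0,0,0],"gripper": 0,"spin": 0},{"slide": [0,0,0],"gripper": 0,"spin": 0},{"slide": [0,0,-0.02],"gripper": 0,"spin": 0},{"slide": [0,0,-0.045],"gripper": 0,"spin": 0},{"slide": [0,0,-0.07],"gripper": 0,"spin": 0},{"slide": [0,0,-0.09],"gripper": 0,"spin": 0}]}}

```text
t: 8.5
tool_pos: [0.5669, -0.0482, 0.2394]
tool_rot: [-0.324, 3.124, 0.001]
contact_force: [0.3, -0.9, -0.2]
opening: 0.0426
grip_force: 0.0
```

Request:
{"name": "arm_command", "arguments": {"increments": [{"slide": [0,0,-0.02],"gripper": 0,"spin": 0},{"slide": [0,0,-0.03],"gripper": 0,"spin": 0},{"slide": [0,0,-0.03],"gripper": 0,"spin": 0},{"slide": [0,0,-0.03],"gripper": 0,"spin": 0}]}}

```text
t: 8.83
tool_pos: [0.5666, -0.0484, 0.2676]
tool_rot: [-0.324, 3.125, 0.0]
contact_force: [-0.7, -0.3, 0.0]
opening: 0.0428
grip_force: 0.0
```

```bash
python3 -c "
from h import *
rel([.6,-.0415,.145]); grab('scene','s4'); grab('side','d4')
a=cv2.imread('pics/s4.png')[190:330,80:310];b=cv2.imread('pics/d4.png')[200:340,240:470]
z=lambda i:cv2.resize(cv2.convertScaleAbs(i,alpha=1.6,beta=10),(800,300),interpolation=cv2.INTER_CUBIC)
cv2.imwrite('pics/c4.png',np.vstack([z(a),z(b)]))"
```

```text
t 8.83 pos [ 0.5666 -0.0484  0.2676] yaw 11.83 need spin -0.17 rel [-3.400e-02 -1.000e-04  1.226e-01] F [-0.7 -0.3  0. ] open 0.04281032590679692
```

View pics/c4.png

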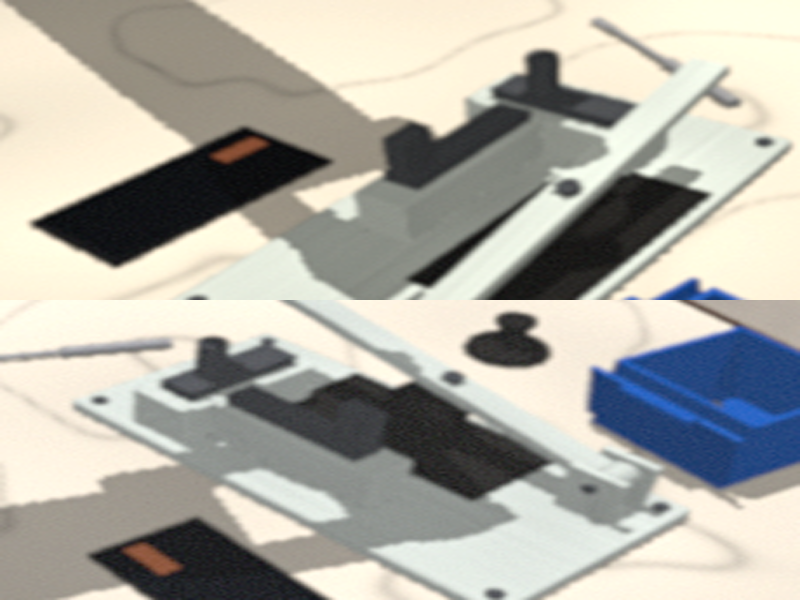

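The gripper is clear, the bolt stays drawn back, the keeper stays open, the lever is up and the panel has not moved.

```bash
python3 -c "
from station import order
print(order.finish_job())"
```

```text
the job is handed in; nothing more can be done
None
```

I handed the job in at about 9 s: keeper slid about 39 mm open, bolt drawn back about 35 mm, lever arm sprung up and the panel not visibly moved in the last pictures; the judge's verdict was not returned.

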